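# Cap the open washer auger

### The arm

A 7-joint arm with a two-finger parallel gripper is mounted at the origin on the work surface. World frame = base frame: x ahead of the robot, y to its left, z up, the work surface at z = 0. Lengths are in m, angles in rad, forces in N, time in s.
With the tool pointing down it reaches from about 0.35 to 0.9 m from the base axis. Payload 19.9 kg.
Tool frame: the origin (TCP) lies between the finger pads; the fingertips stand 19 mm ahead of it and the grasp point (between the pads) is the TCP; z points along the fingers, y is the line along which they close (so a half turn about z gives the same grasp; the last joint's range is limited). The gripper opens to 94 mm and grips with 3 to 60 N. Pads are 16 mm wide; open, the fingers measure 119 mm over their backs; the gripper's body (75 mm by 177 mm) begins 78 mm behind the grasp point.
Start: joints at [-1.252, 0.417, -0.01, 1.614, 0.005, 1.111, -0.053], TCP at [0.22, 0.585, 0.224] pointing down, gripper open.
Joint ranges: [-2.81, 2.81], [-0.39, 2.02], [-1.27, 1.25], [0.06, 2.57], [-1.19, 4.33], [0.19, 2], [-2.82, 2.82]. Speed limits (rad/s): [1.89, 1.89, 2.39, 2.39, 3.01, 3.01, 3.01].

### API

Orientations are given as a 3x3 rotation matrix whose columns are the frame's x, y, z axes.
In Python, from rig import robot gives the robot as it stands. Calls block until the motion is done:
- robot.move_ptp(position, orientation): joint-space move of the TCP to a pose.
- robot.move_linear(position, velocity=0.15, frame=None, threshold=None): straight line of the TCP; frame=None keeps the orientation; velocity is the mean speed in m/s. With threshold (N) it stops when the force on the tool has changed by that much, and returns True; else False.
- robot.goto_joints(angles): joint-space move.
- robot.gripper_to(opening): finger opening in m; the grip force is fixed at half the most; returns when the fingers have stopped.
- robot.pause(seconds).
- robot.ik(position, orientation): joint angles nearest the present ones, or None.
- robot.get_state(): the state.
- robot.grab_frame(name): name is "scene" or "top" or "wrist"; returns the picture (420x560x3 uint8, red, green, blue); there is no depth.
- robot.camera_info(name): a dict with "fx", "fy", "cx", "cy" (pixels), "rvec" (rotation vector, rad) and "tvec" (3), from world to camera coordinates, as OpenCV has them. Camera axes: x right, y down, z forward; pixel columns grow to the right and rows downward; lengths in m; the calibration is good to about 2 mm. A picture is of the moment at which its call begins: read the wrist's pose just before it. camera_info takes no time and is no camera call; for the wrist camera it gives the pose at the moment of the call.
A pose or a line that the arm cannot do raises robot.PlanningError and nothing moves.
- robot.sign_off(): hands the job in; it is judged then, once.
The state is a dict: "time": time; "qpos": joint angles; "joint_vel": joint speeds; "effort": joint torques, N m; "ee_pos": TCP position; "tool_rot": TCP orientation; "force": force on the tool from outside, world axes, zero at the start; "moment": the same for the moment, N m; "opening": finger opening in m; "grasp_force": force on a finger pad.
Only numpy, scipy, OpenCV 4.12 (cv2) and the standard library are available. Lean on these libraries where they do the work, as an engineer would, in place of code of your own. Each camera call takes 0.05 s, during which the arm holds its last target. There are 200 camera calls.

### The job

On the laundry's folding table two washer augers have been overhauled; one already has its cap in, the other is still open. Take the loose cap with the long stem and put it, stem down, into the hole in the top of the open auger, fully home and upright, and let go of it. Leave the short-stemmed cap standing where it is.

Things in the scene. Friction and masses are not known exactly. Their poses are not given: they have to be found in the camera images.
- cap: Loose long-stemmed cap, round white plastic, 0.12 kg, upright on its stem on the table, 104 mm tall. Bottom up: stem 34 mm diameter, 60 mm long, foot edge chamfered; collar 66 mm diameter, 8 mm thick; round grip knob 28 mm diameter, 36 mm tall (68 to 104 mm above the foot). Origin: centre of the stem's underside; z up along the stem; yaw is irrelevant.
- auger: Open auger: white plastic, upright, fixed, 140 mm tall, foot 120 mm wide, two spiral vanes within 62 mm of its axis. Blind hole in the top, on the axis: 54 mm wide at the mouth, tapering to 44 mm at 28 mm down, then straight to a floor 66 mm below the mouth. Rim 64 mm across; fully home, the cap's collar rests on it. Origin: centre of the foot's underside, z up; mouth 140 mm above it.
- capped_auger: The other auger, of the same shape and fixed too, its cap already in and not removable: 184 mm tall in all. It needs nothing; keep clear of it. Either auger may stand on either side of the table. Origin: centre of the foot's underside, z up.
- short_cap: Look-alike to leave standing: loose white cap with the same collar and knob as the long-stemmed one but a stem of only 20 mm, so 64 mm tall. It stands upright on the table, 10 cm or more from the long-stemmed cap. Origin: centre of the stem's underside, z up.
Not all that is in view belongs to the job. What is shaped like the auger but blue is not meant. Leave any brown or orange look-alike of the short_cap alone.

How it is judged:
By the outcome, as a careful person would: the job done as asked, in the order asked, and still so for the second after the job is handed in, with the robot touching nothing.
It also fails if it takes over 35 s, if anything falls off the work surface, if the arm or the gripper's body presses on something with over 40 N, if the wrist force passes 120 N, or if a joint passes its speed limit or range.

## Working session

There is one attempt and no reset: what is moved stays moved. The work goes in short steps, each a Python script; the robot and the scene stay as the last script left them, time stands still between calls to the robot, and variables do not carry over. Pictures are saved under pics/ and viewed, at most 10 in all, crops included, and the job is handed in when it is done.

```bash
mkdir -p pics; python3 - <<'E'
from rig import robot
import cv2
for n in("scene","top"):
    cv2.imwrite(f"pics/{n}0.png",robot.grab_frame(n)[:,:,::-1]); print(n,robot.camera_info(n))
print(robot.get_state()["time"])
E
```

```text
scene {'fx': 505.02515391712996, 'fy': 505.02515391712996, 'cx': 277.0761395980587, 'cy': 207.36976233471205, 'rvec': array([ 1.13549943,  2.35522755, -1.02615875]), 'tvec': array([ 0.36053573, -0.24010668,  1.54295993])}
top {'fx': 493.2475812407494, 'fy': 493.2475812407494, 'cx': 276.63801337607686, 'cy': 209.58341945128794, 'rvec': array([ 2.2047258 , -2.20160225,  0.03101241]), 'tvec': array([-0.06705344,  0.49613041,  1.1029761 ])}
0.1
```

View pics/scene0.png

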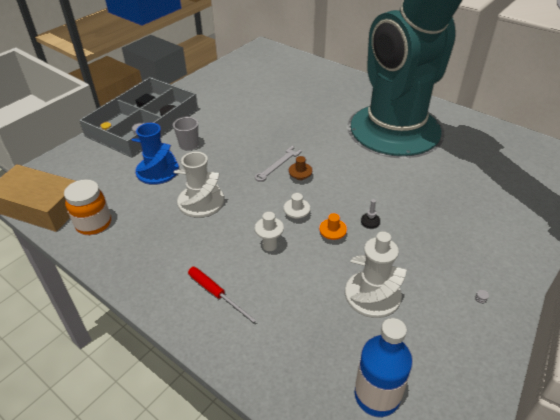

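View pics/top0.png

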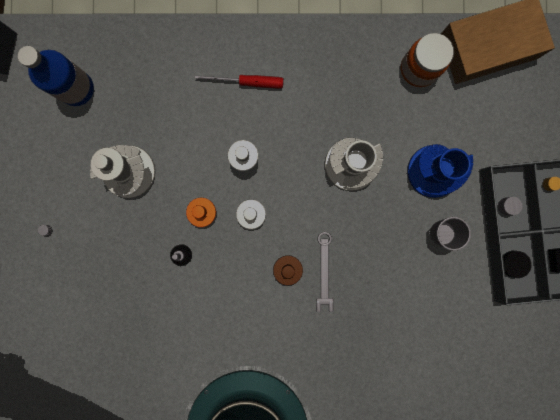

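The long cap's collar is at top (243,156) and scene (269,230). The short cap is at top (250,214). The open auger's mouth is at top (360,155) and scene (195,160), and the capped auger is at top (108,164). I'll refine these positions next.

```bash
cat > h.py <<'E'
import cv2, numpy as np
def ray(ci,uv):
    R,_=cv2.Rodrigues(np.array(ci["rvec"])); t=np.array(ci["tvec"])
    d=R.T@np.array([(uv[0]-ci["cx"])/ci["fx"],(uv[1]-ci["cy"])/ci["fy"],1.]); return -R.T@t,d
def onz(ci,uv,z):
    c,d=ray(ci,uv); return c+d*(z-c[2])/d[2]
def proj(ci,p):
    K=np.array([[ci["fx"],0,ci["cx"]],[0,ci["fy"],ci["cy"]],[0,0,1]])
    return cv2.projectPoints(np.array([p],float),np.array(ci["rvec"]),np.array(ci["tvec"]),K,None)[0].ravel()
E
python3 - <<'E'
from rig import robot
from h import *
ct,cs=robot.camera_info("top"),robot.camera_info("scene")
for n,uv,z in(("cap",(243,156),.068),("knob",(242.5,154),.104),("short",(250.5,215),.028),("mouth",(360,156),.14),("capped",(107,163),.148),("orange",(201,213),.028)):
    p=onz(ct,uv,z); print(n,p.round(4),"scene:",proj(cs,p).round(1))
t=cv2.imread("pics/top0.png");s=cv2.imread("pics/scene0.png")
cr=[t[126:186,213:273],t[126:186,330:390],s[205:265,240:300],s[140:200,165:225]]
cv2.imwrite("pics/c.png",np.vstack([np.hstack([cv2.resize(c,(290,290),interpolation=2) for c in cr[i:i+2]]) for i in(0,2)]))
c,d=ray(cs,(269,218)); print(robot.get_state()["ee_pos"])
E
```

```text
cap [0.6088 0.0055 0.068 ] scene: [269.2 225.6]
knob [0.6079 0.0039 0.104 ] scene: [268.5 213.7]
short [ 0.4835 -0.0087  0.028 ] scene: [297.2 206.1]
mouth [ 0.5989 -0.2326  0.14  ] scene: [195.  158.9]
capped [0.5834 0.2685 0.148 ] scene: [380.  248.5]
orange [0.4878 0.1009 0.028 ] scene: [332.8 226.5]
[0.21996161 0.58469171 0.22388845]
```

View pics/c.png

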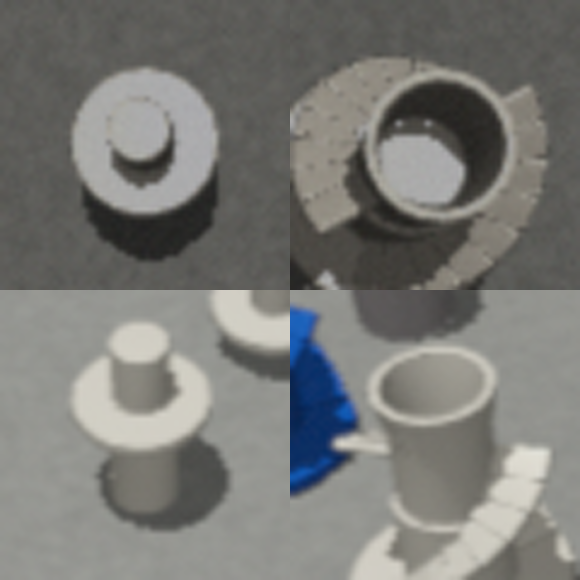

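```bash
python3 - <<'E'
from rig import robot
from h import *
ct,cs=robot.camera_info("top"),robot.camera_info("scene")
def tri(a,b):
    (c1,d1),(c2,d2)=ray(ct,a),ray(cs,b)
    s=np.linalg.lstsq(np.c_[d1,-d2],c2-c1,rcond=None)[0]; return (c1+s[0]*d1+c2+s[1]*d2)/2
print("collar",onz(ct,(242.5,154.5),.068),onz(ct,(241.5,152),.104),"knob tri",tri((241.5,152),(268,215)))
print("mouth",onz(ct,(360.2,155.7),.14),tri((360.2,155.7),(193.9,159.6)))
s=robot.get_state(); print(s["tool_rot"].round(2)); p=s["ee_pos"]
robot.move_linear([p[0],p[1],.34])
best=None
for sg in(1,-1):
    R=np.diag([sg,-sg,-1.]); q=robot.ik([.611,.006,.25],R); print(sg,q)
    if q is not None and (best is None or abs(q[6])<abs(best[1][6])): best=(R,q)
R=best[0]
robot.move_ptp([.611,.006,.30],R)
np.save("R.npy",R)
cv2.imwrite("pics/w1.png",robot.grab_frame("wrist")[:,:,::-1])
s=robot.get_state();print(s["time"],s["ee_pos"],s["opening"])
ci=robot.camera_info("wrist")
print(proj(ci,[.611,.006,.104]),proj(ci,[.611,.006,.068]),proj(ci,[.485,-.009,.028]))
E
```

```text
collar [0.61203911 0.00657901 0.068     ] [0.61202438 0.00600748 0.104     ] knob tri [0.61203439 0.00592459 0.10427413]
mouth [ 0.59945563 -0.23299936  0.14      ] [ 0.60031439 -0.23397755  0.13806579]
[[-0.94  0.35 -0.  ]
 [ 0.35  0.94 -0.  ]
 [-0.   -0.   -1.  ]]
1 [-0.61078907  0.4538626   0.74911457  1.6411827  -0.32920357  1.17723524
 -1.35512683]
-1 [-0.45997989  0.40722514  0.53095048  1.63635162 -0.22070236  1.15823932
  1.69502646]
3.55 [0.61106227 0.00691411 0.29990858] 0.09390281674180971
[278.80100746 182.38586438] [278.70751638 174.56170275] [290.40009719 266.36651992]
```

View pics/w1.png

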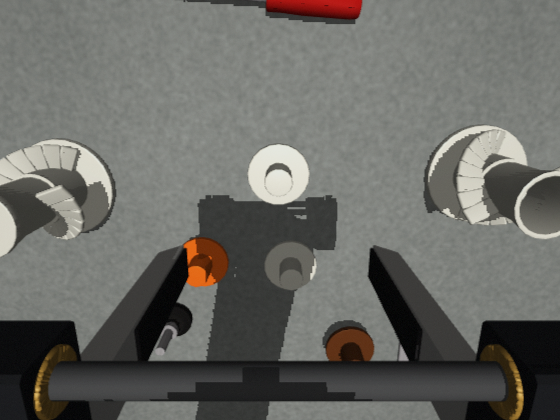

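The wrist view shows the knob at (278,181) and the collar at (278,174). Both match the prediction to about 1 px, so I'll grasp now.

```bash
python3 - <<'E'
from rig import robot
from h import *
R=np.load("R.npy")
hit=robot.move_linear([.612,.006,.091],velocity=.12,threshold=8); s=robot.get_state(); print(hit,s["ee_pos"])
robot.gripper_to(.02); s=robot.get_state(); print("grip",s["opening"],s["grasp_force"],s["force"],s["ee_pos"])
if .024<s["opening"]<.032:
    robot.move_linear([.612,.006,.30],velocity=.15)
    robot.move_linear([.60,-.2335,.30],velocity=.15)
    robot.pause(.2)
    s=robot.get_state(); print(s["time"],s["ee_pos"],s["opening"],s["force"])
    for n in("wrist","scene","top"): cv2.imwrite(f"pics/{n}2.png",robot.grab_frame(n)[:,:,::-1])
    w,a=cv2.imread("pics/wrist2.png"),cv2.imread("pics/scene2.png")
    cv2.imwrite("pics/c2.png",np.hstack([cv2.resize(w,(400,300)),cv2.resize(a[60:285,60:360],(400,300))]))
E
```

```text
False [0.61229095 0.00603822 0.09151732]
grip 0.027669482117117478 29.975446164608 [ 0.96865563 -0.1210594  -1.3323145 ] [0.61197481 0.00598056 0.09098021]
9.9667 [ 0.60015656 -0.23304102  0.30002501] 0.027651411064405548 [ 0.53338779  0.20931564 -1.49826922]
```

View pics/c2.png

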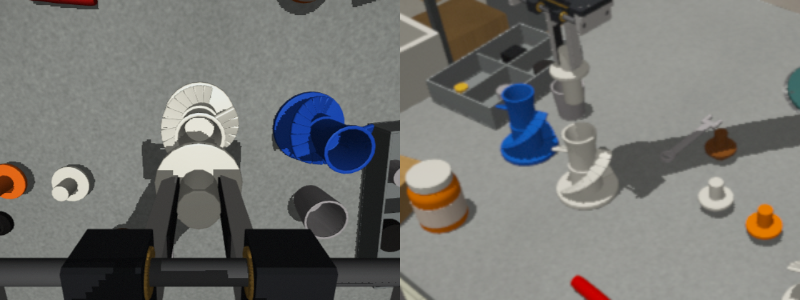

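The cap hangs upright in the gripper, and the mouth is directly below it at about (200,125) in the wrist half. I'll insert it with a force guard.

```bash
python3 - <<'E'
from rig import robot
from h import *
robot.move_linear([.60,-.2335,.245],velocity=.15)
hit=robot.move_linear([.60,-.2335,.169],velocity=.04,threshold=8); s=robot.get_state()
print(hit,s["ee_pos"],s["force"],s["opening"],s["time"])
cv2.imwrite("pics/s3.png",cv2.resize(robot.grab_frame("scene")[90:240,95:295,::-1],(600,450)))
E
```

```text
True [ 0.60008064 -0.23335077  0.17079852] [-1.03529547  0.93297442  6.31576385] 0.027314716804034696 12.35
```

View pics/s3.png

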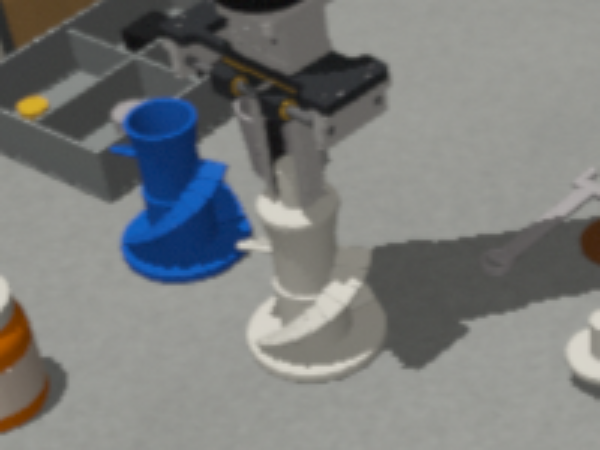

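Contact came at z=0.1708 against an expected 0.171, and the picture shows the collar on the rim. I'll release, lift and check.

```bash
python3 - <<'E'
from rig import robot
from h import *
robot.gripper_to(.08)
robot.move_linear([.60,-.2335,.32],velocity=.12)
robot.pause(.3)
print(robot.get_state()["time"])
a=robot.grab_frame("scene")[:,:,::-1]; cv2.imwrite("pics/s4.png",a)
w=robot.grab_frame("wrist")[:,:,::-1]
cv2.imwrite("pics/c4.png",np.hstack([cv2.resize(w,(400,300)),cv2.resize(a[105:255,140:340],(400,300))]))
E
```

```text
15.0333
```

View pics/c4.png

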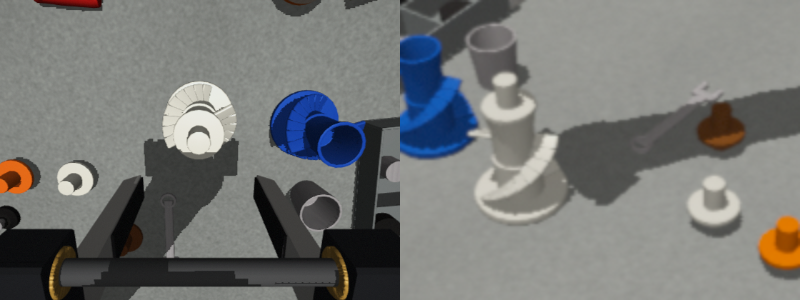

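The cap sits flush and upright on the auger, at (508,105) in the scene half. The short cap is untouched at (713,205), and the gripper is clear.

```bash
python3 -c "
from rig import robot
print(robot.sign_off())"
```

```text
the job is handed in; nothing more can be done
None
```

The long-stemmed cap is fully home and upright in the open auger and released, the short cap was not moved, and the job was handed in at about 15 s; no verdict was returned.

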